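Hang up the basket, then seat and hold the drill-jig cover

ROBOT

A 6-joint arm with a two-finger parallel gripper is mounted at the origin on the work surface. World frame = base frame: x ahead of the robot, y to its left, z up, the work surface at z = 0. Lengths are in mm, angles in rad, forces in N, time in s.
With the tool pointing down it reaches from about 350 to 875 mm from the base axis. Payload 4.2 kg.
Tool frame: the origin (TCP) lies midway between the tips of the shut fingers; the grasp point (between the pads) lies 19 mm behind it; z points along the fingers, y is the direction in which the jaws open and shut (so a half turn about z gives the same grasp; the last joint's range is limited). The gripper opens to 85 mm and grips with 20 to 120 N. Pads are 22 mm wide; open, the fingers measure 114 mm over their backs; the gripper's body (76 mm by 85 mm) begins 54 mm behind the grasp point. The pads swing forward as they close: fully open they stand 13 mm farther back than shut.
Start: joints at [-0.947, 0.385, 0.008, 0, -1.194, -0.259], TCP at [222.991, -583.845, 231.312] pointing down, gripper open.
Joint ranges: [-3.14, 3.14], [-1.21, 2.06], [-1.07, 1.41], [-3.16, 2.05], [-2.99, -0.16], [-3.1, 3.1]. Speed limits (rad/s): [2.79, 2.79, 3.14, 3.14, 3.14, 3.14].

INTERFACE

Orientations are given as a unit quaternion [x, y, z, w].
In Python, from bench import arm, eyes, nets gives the robot as it stands.
- The arm moves only by the tool jog_arm, never from a script. Its argument "rows" is a list of rows, each a list of 3 entries, a list of its own where there are three numbers: the shift along the tool's x, y, z in cm, then the turn, a rotation vector about the tool's x, y, z in degrees, then the finger opening in cm, from 0 to 8.54. In form: [[[x, y, z], [ax, ay, az], jaw], ...]. A call has 1 to 10 rows; each row shifts and turns the commanded pose from where the row before left it, along the tool's axes as they then stand; what a row does not reach is not made up. A row lasts 1/8 s, in which the tool goes at most 62.5 mm and 10.7 degrees, less where a joint would pass 70% of its speed; a pose out of reach is approached as far as the arm can. A call with a gripper value outside its range is refused whole. The fingers move at their own pace and stop on an object; the grip force is fixed at half the most. Time passes only in rows, so rows that do not move let the fingers close. It gives the time, the measured TCP pose, the force and the opening at its end, in the units of the state.
- arm.read_state(): the state, without advancing time (a new reading comes with each control period).
- eyes.get_image(name): name is "scene" or "side" or "wrist"; returns the picture (480x640x3 uint8, red, green, blue); there is no depth.
- eyes.camera_model(name): a dict with "K" (3x3 intrinsics, pixels), "rvec" (rotation vector, rad) and "tvec" (3), from world to camera coordinates, as OpenCV has them. Camera axes: x right, y down, z forward; pixel columns grow to the right and rows downward; lengths in mm; the calibration is good to about 2 mm. The wrist camera is an equidistant fisheye: a pixel r from the principal point sees the ray r / f radians off the axis. A picture is of the moment at which its call begins: read the wrist's pose just before it. camera_model takes no time and is no camera call; for the wrist camera it gives the pose at the moment of the call.
- arm.job_done(): hands the job in, once; it reports no verdict.
Trained networks look in the newest picture that a camera, given by its name, has taken for a name from the list of things; names that differ only in an ending like _2 or _b are one class to them, and where a whole thing is asked for, a point or a joint stands for the part that bears it (a point fixed in the world has none). Each returns a list of dicts, best first, with "conf" (0 to 1); they miss things now and then, are a little off and sometimes report something else, mostly with a low value. They report only what shows in the picture. A call takes as long as a camera call.
- nets.boxes_of(camera, name): "position" ([column, row] as shares, 0 to 1, of the picture: columns of its width, rows of its height, amid what is visible of it).
The state is a dict: "clock": time; "joints": joint angles; "joint_vel": joint speeds; "joint_efforts": joint torques, N m; "position": TCP position; "ee_rot": TCP orientation; "contact_force": force on the tool from outside, world axes, zero at the start; "wrist_torque": the same for the moment, N m; "gripper_width": finger opening in mm.
Only numpy, scipy, OpenCV 4.12 (cv2) and the standard library are available. Lean on these libraries where they do the work, as an engineer would, in place of code of your own. Each camera call takes 0.05 s, during which the arm holds its last target.

TASK

Someone left the little green parts basket standing on the drill jig: hang it by its handle on the red hook and let go of it. Then take the blue jig cover, set it square on the jig (its long sides along the jig's long sides), feel for the hidden locating pin until the cover drops onto it, and press it down against the springs until it sits flat on the jig bed. Finish while still holding the cover pressed fully down, ready for drilling, and leave the other things on the bench where they are.

Things in the scene. Friction and masses are not known exactly. Their poses are not given: they have to be found in the camera images.
- jig: Drill jig fixed to the bench: dark steel bed 150 (x, long) x 120 (y) x 30 mm high, origin at the centre of its underside on the bench, z up. A brass locating pin, 10 mm in diameter with a tapered nose (4 mm flat at the tip, widening to 10 mm over the top 4 mm), stands at its centre to 44 mm above the bench. Around the pin is a 50 x 50 mm plywood blank on a sprung platen, its top at 36 mm when up; it can be pushed down 6 mm until level with the bed's top face at 30 mm.
- pin_tip (a point): Tip of the jig's locating pin, 44 mm above the bench, on the jig's centre; axes as the jig's.
- platen (a joint): Travel of the sprung platen: 0 is up, 0.006 m is fully down (level with the bed). It carries the cover's weight without sinking; about 5 N starts it moving and about 8.5 N (cover's weight included) holds it fully down; it springs back when let go.
- cover_center (a point): The blue jig cover, loose, about 0.25 kg, lying flat on the bench at the start; this point is on its middle line 28 mm above its underside. Plate 100 (x, long) x 80 (y) x 20 mm thick; on top a wooden grip rib 64 mm long (along x) x 16 mm wide (y) x 36 mm high, so its top is 56 mm above the underside. It may go on either way round (half a turn makes no difference).
- cover_hole (a point): Mouth of the blind hole in the middle of the cover's underside (straight below the rib's centre): 13 mm in diameter, 16 mm deep. Axes as the cover's.
- cover: The same jig cover; origin at the centre of its underside, x along its long side and the rib.
- handle_mid (a point): Middle of the top bar of the basket's rigid steel handle. The bar is flat-sided, 10 mm wide (x) and 12 mm high, 120 mm long along y, joined at its ends to 5 mm straps that go down to the basket's two ends, which leaves 110 mm clear between them; this point is 130 mm above the basket's underside.
- basket: Green parts basket, loose, about 0.18 kg, 64 (x) x 110 (y) mm, rim 63 mm above its underside, standing at the start on two runners on the jig bed over the pin; origin at the centre of its underside. The rigid handle arches over it in its y-z plane, with 61 mm clear between rim and bar. Held by its bar off the middle in a light grip it can turn in the fingers.
- hook: Grey stand fixed to the bench with a red upturned hook that points to the stand's -x; origin on the bench. Foot 120 x 100 x 12 mm, post 16 mm thick and 237 mm high at x = +50 mm; the hook's 10 mm bar runs from the post to a turned-up tip at x = -56 mm, whose top is 240 mm above the bench.
- hook_seat (a point): Lowest place on top of the hook's bar, 215 mm above the bench, 35 mm to the -x side of the stand's origin and 21 mm inside the tip; the hung handle bar rests with its middle 6 mm above this point. Axes as the stand's.
- vial_a: Bystander: small amber vial with white cap, 32 mm wide, 62 mm high; origin under its centre.
- vial_b: Bystander: a second such amber vial.
- glue: Bystander: white glue bottle with red cap, 40 mm wide, 110 mm high; origin under its centre.
- tape: Bystander: yellow roll of tape lying flat, 90 mm wide, 24 mm high; origin under its centre.
- driver: Bystander: screwdriver with orange handle, lying on the bench near the robot.
- spanner: Bystander: steel spanner lying on the bench near the robot.

How it is judged:
By the outcome, as a careful person would: the job done as asked, in the order asked, and still so for the second after the job is handed in, while the arm keeps its last pose, push and grip.
It also fails if it takes over 54 s, if anything falls off the work surface, if the arm or the gripper's body presses on something with over 40 N, if the wrist force passes 120 N, or if a joint passes its speed limit or range.

## Working session

There is one attempt and no reset: what is moved stays moved. The work goes in short steps, Python scripts to look and compute and a tool call to move; the robot and the scene stay as the last step left them, time stands still between calls to the robot, and variables do not carry over. Pictures are saved under pics/ and viewed, and the job is handed in when it is done.

Besides the shell and the picture viewer there is one more tool, called after "Call:" by a JSON object that holds its "op" and its "data". jog_arm: Moves the arm, as the interface text tells. Its arguments: {"type":"object","properties":{"rows":{"type":"array","items":{"type":"array"}}},"required":["rows"]}

```bash
ls; mkdir -p pics; python3 - <<'E'
from bench import arm, eyes, nets
import cv2
print(arm.read_state())
for n in ("scene","side","wrist"):
    im=eyes.get_image(n); cv2.imwrite(f"pics/{n}0.png",im[:,:,::-1])
    print(n,eyes.camera_model(n))
print(arm.read_state()["clock"])
E
```

```text
pics
{'clock': 0.0, 'joints': array([-9.47382293e-01,  3.85599412e-01,  6.61003602e-03, -5.15916819e-04,
       -1.19399016e+00, -2.58601644e-01]), 'joint_vel': array([-9.38307146e-04,  1.27780165e-03,  1.98848015e-03, -1.98144547e-04,
       -8.22958292e-05, -7.34613933e-05]), 'joint_efforts': array([ 9.12378687e-05, -3.92287982e+01,  1.88399899e+01,  4.18608516e+00,
       -4.69904422e-03,  2.21000498e-07]), 'position': array([ 222.79620547, -583.31129314,  230.18702205]), 'ee_rot': array([-1.81302659e-01,  9.83426711e-01,  1.08950411e-03, -2.49135345e-04]), 'contact_force': array([ 0.08294414, -0.29368884,  0.40348458]), 'wrist_torque': array([-0.05063723, -0.00351816, -0.00328479]), 'gripper_width': 85.3454405437284}
scene {'K': array([[453.30220338,   0.        , 330.79687091],
       [  0.        , 453.30220338, 235.81295353],
       [  0.        ,   0.        ,   1.        ]]), 'rvec': array([ 2.11550859,  0.52792954, -0.29967963]), 'tvec': array([-453.9715388 ,   12.96315338, 1151.01306987])}
side {'K': array([[499.86275841,   0.        , 323.15230187],
       [  0.        , 499.86275841, 238.19100653],
       [  0.        ,   0.        ,   1.        ]]), 'rvec': array([ 1.04539636, -2.49316281,  0.94351062]), 'tvec': array([372.45977786, 372.29781046, 963.68402591])}
wrist {'K': array([[371.64829954,   0.        , 321.97273465],
       [  0.        , 371.64829954, 237.53430189],
       [  0.        ,   0.        ,   1.        ]]), 'rvec': array([-1.67617956, -2.43356346, -0.36079115]), 'tvec': array([623.54709502, -37.44520163, 379.3229943 ])}
0.15
```

View pics/scene0.png

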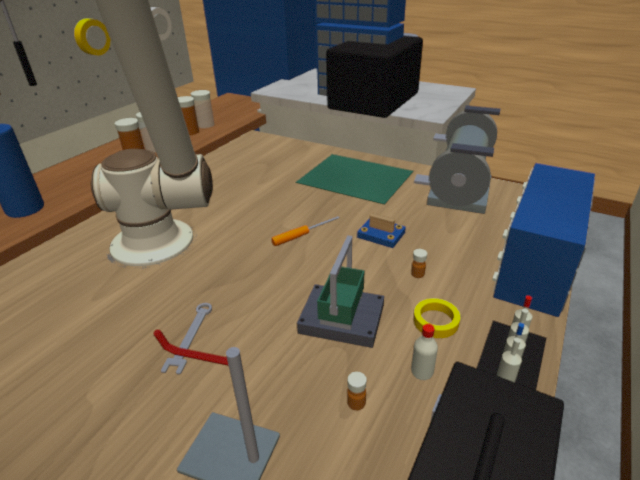

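View pics/side0.png

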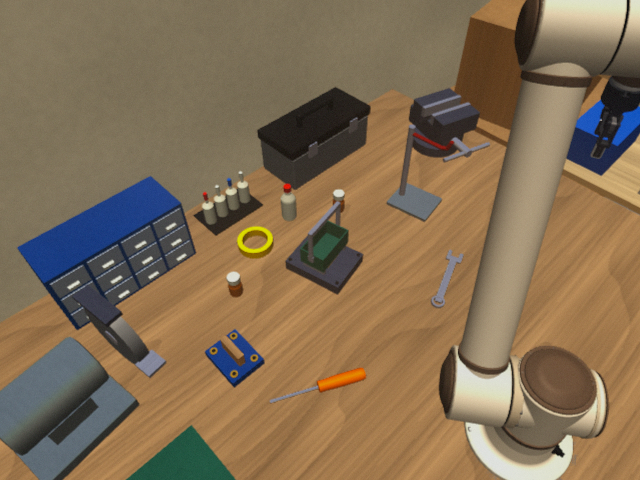

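View pics/wrist0.png

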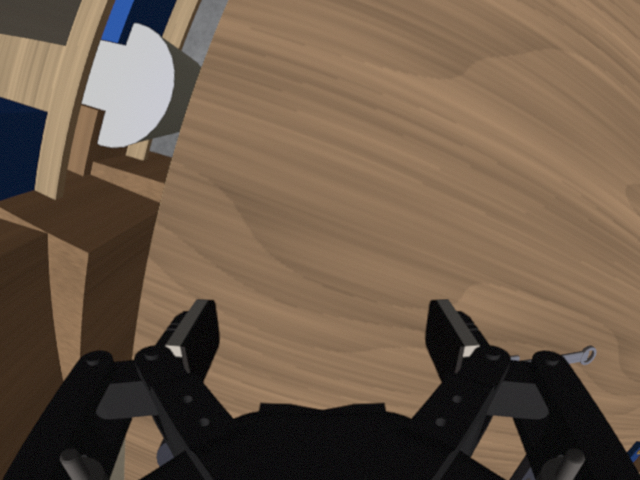

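The scene view shows the basket on the jig at about (342,300), the hook tip at (160,335), and the cover at (382,230). In the side view they are near (325,245), (415,135) and (235,355). I'll zoom in to pick features.

```bash
cat > h.py <<'E'
import numpy as np, cv2
from scipy.optimize import least_squares
from scipy.spatial.transform import Rotation as R
import json,os
if os.path.exists('cams.json'): CAM={k:{a:np.array(b) for a,b in v.items()} for k,v in json.load(open('cams.json')).items()}
def proj(cam,P,m=None):
    m=m or CAM[cam]
    return cv2.projectPoints(np.float64(P).reshape(-1,1,3),m['rvec'],m['tvec'],m['K'],None)[0].reshape(-1,2)
def ray(cam,uv):
    m=CAM[cam]; Rm=cv2.Rodrigues(m['rvec'])[0]
    d=Rm.T@np.linalg.inv(m['K'])@np.array([uv[0],uv[1],1.]); return -Rm.T@m['tvec'],d/np.linalg.norm(d)
def atz(cam,uv,z):
    c,d=ray(cam,uv); return c+d*(z-c[2])/d[2]
def tri(obs):
    A=np.zeros((3,3));b=np.zeros(3)
    for cam,uv in obs:
        c,d=ray(cam,uv);M=np.eye(3)-np.outer(d,d);A+=M;b+=M@c
    return np.linalg.solve(A,b)
def rz(a): return np.array([[np.cos(a),-np.sin(a),0],[np.sin(a),np.cos(a),0],[0,0,1]])
def fit(pts,x0):
    """pts: list (cam,uv,local xyz); solve x,y,yaw (z on bench)"""
    def f(x): return np.concatenate([proj(c,rz(x[2])@np.array(l)+[x[0],x[1],x[3] if len(x)>3 else 0])[0]-uv for c,uv,l in pts])
    r=least_squares(f,x0,x_scale=[10,10,.1]+([10] if len(x0)>3 else [])); return r.x,r.fun.reshape(-1,2)
E
python3 - <<'E'
from bench import eyes
import json,cv2
json.dump({n:{k:v.tolist() for k,v in eyes.camera_model(n).items()} for n in("scene","side")},open('cams.json','w'))
def crop(n,x,y,w,h,s,o):
    im=cv2.imread(f'pics/{n}0.png')[y:y+h,x:x+w]; cv2.imwrite(f'pics/{o}.png',cv2.resize(im,None,fx=s,fy=s,interpolation=cv2.INTER_CUBIC))
crop('scene',290,200,160,120+30,5,'c1')
crop('side',200,190,170,120,4.7,'c2')
crop('scene',150,320,140,160,3.7,'c3')
crop('side',380,80,120,150,4,'c4')
crop('side',195,320,80,75,8,'c5')
E
```

```text
(no output)
```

View pics/c1.png

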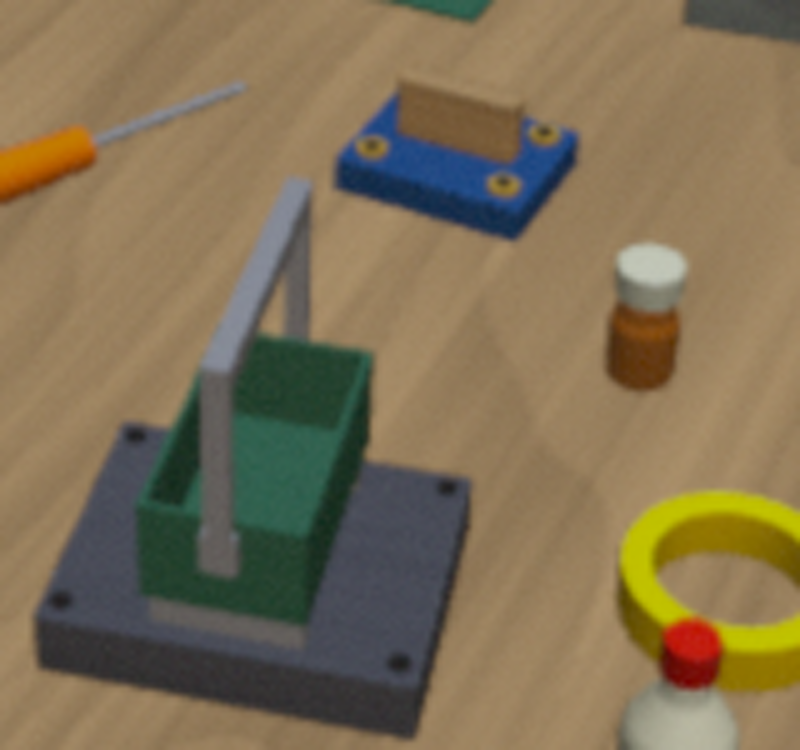

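View pics/c2.png

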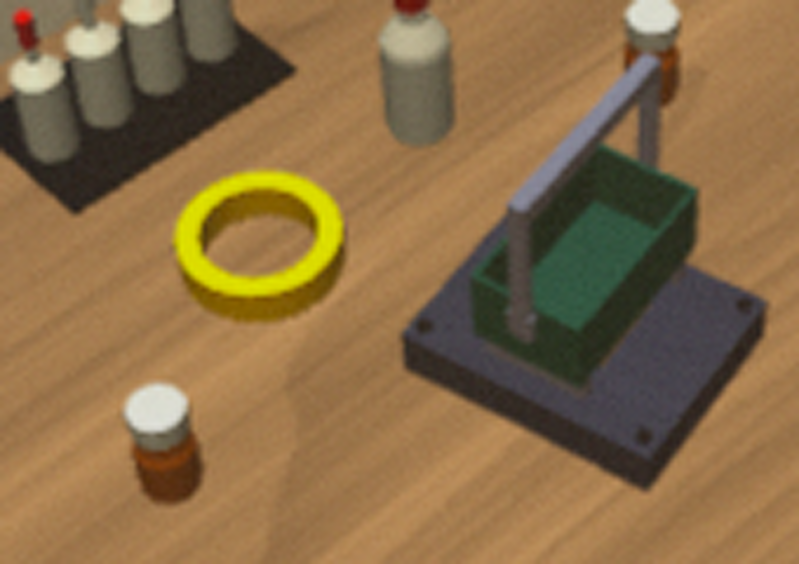

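View pics/c3.png

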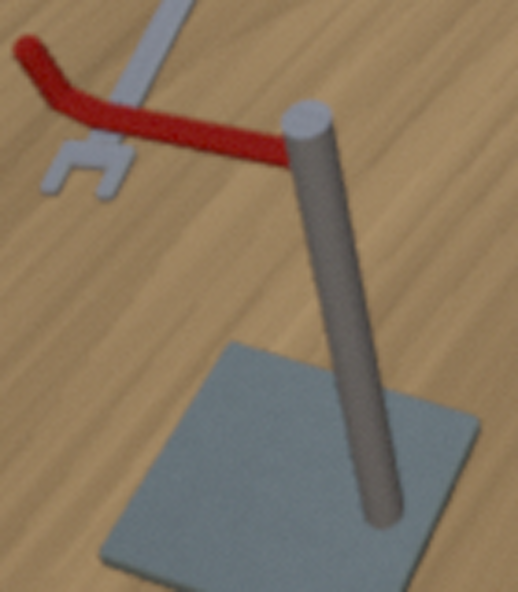

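View pics/c4.png

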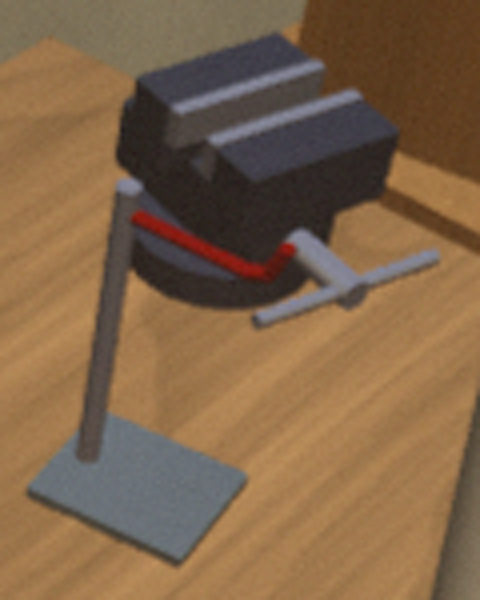

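View pics/c5.png

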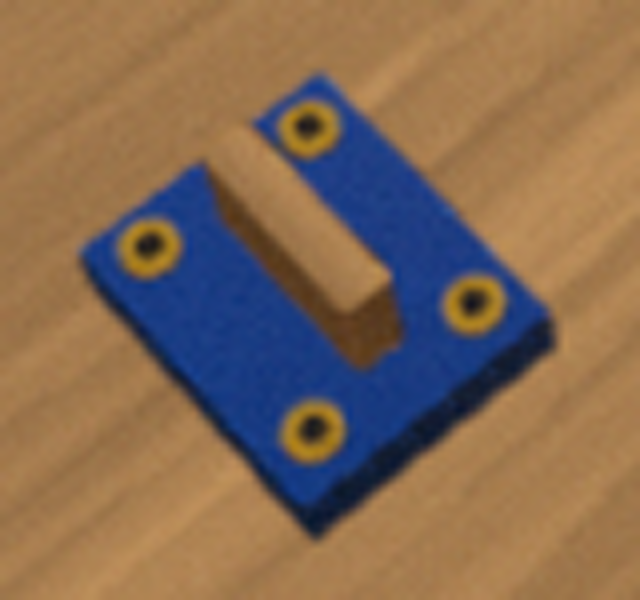

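```bash
cat > m1.py <<'E'
from h import *
C={'c1':('scene',290,200,5),'c2':('side',200,190,4.7),'c3':('scene',150,320,3.7),'c4':('side',380,80,4),'c5':('side',195,320,8)}
def p(c,u,v):
    n,x,y,s=C[c]; return (n,np.array([(u+.5)/s-.5+x,(v+.5)/s-.5+y]))
if __name__=='__main__':
    np.set_printoptions(precision=1,suppress=True)
    for n,l,z in [('cover c1',[('c1',338,160),('c1',518,215),('c1',577,140),('c1',395,92)],20),('cover c5',[('c5',82,255),('c5',316,510),('c5',552,318),('c5',320,75)],20),
      ('jig c1',[('c1',127,427),('c1',470,482),('c1',413,700),('c1',40,617)],30),('jig c2',[('c2',405,338),('c2',648,465),('c2',767,307)],30),
      ('foot c3',[('c3',233,342),('c3',481,424),('c3',103,553)],12),('foot c4',[('c4',28,490),('c4',182,560),('c4',247,480)],12),
      ('posttop',[('c3',308,118),('c4',130,188)],237),('tip',[('c3',28,48),('c4',297,248)],237),('bend',[('c3',62,98),('c4',265,270)],210),
      ('barnear/far',[('c1',221,368),('c1',298,182),('c2',524,209),('c2',646,62)],166)]:
        print(n,*[atz(*p(*q),z) for q in l])
    print('tip tri',tri([p('c3',28,48),p('c4',297,248)]),'post',tri([p('c3',308,118),p('c4',130,188)]))
    print('bar ',tri([p('c1',221,368),p('c2',646,62)]),tri([p('c1',298,182),p('c2',524,209)]))
E
python3 m1.py
```

```text
cover c1 [456.9 249.3  20. ] [555.  245.7  20. ] [556.6 321.3  20. ] [455.5 321.3  20. ]
cover c5 [551.2 331.6  20. ] [450.7 331.6  20. ] [449.9 254.8  20. ] [550.6 253.   20. ]
jig c1 [472.7  11.9  30. ] [613.8  46.5  30. ] [641.7 -72.3  30. ] [499.1 -99.6  30. ]
jig c2 [607.2  52.4  30. ] [463.7  20.6  30. ] [490.8 -95.1  30. ]
foot c3 [ 473.1 -316.4   12. ] [ 589.5 -298.2   12. ] [ 490.3 -412.    12. ]
foot c4 [ 581.3 -291.2   12. ] [ 466.6 -313.4   12. ] [ 482.2 -405.5   12. ]
posttop [ 576.3 -346.4  237. ] [ 573.3 -345.3  237. ]
tip [ 473.4 -366.   237. ] [ 467. -369.  237.]
bend [ 476.5 -361.6  210. ] [ 485.  -370.3  210. ]
barnear/far [570.3 -83.8 166. ] [543.2  28.8 166. ] [538.1  29.9 166. ] [566.2 -78.9 166. ]
tip tri [ 469.3 -366.9  236.1] post [ 574.8 -346.   235.8]
bar  [568.4 -80.9 163.2] [540.9  29.6 164.3]
```

```bash
cat >> h.py <<'E'
def state():
    from bench import arm
    return arm.read_state()
def heading(q):
    y=R.from_quat(q).as_matrix()[:,1]; return np.degrees(np.arctan2(y[1],y[0]))
def plan(wps,pos=None,q=None,level=True,maxmm=50,maxdeg=9):
    """wps: list of (x,y,z,heading or None,jaw cm,n rows or None)"""
    s=state(); pos=np.array(s['position'] if pos is None else pos); q=s['ee_rot'] if q is None else q
    h=heading(q); out=[]
    def T(h):
        a=np.radians(h); y=np.array([np.cos(a),np.sin(a),0]); z=np.array([0,0,-1.]); return np.stack([np.cross(y,z),y,z],1)
    print('tilt',np.degrees(np.arccos(-R.from_quat(q).as_matrix()[2,2])),'h',h)
    for x,y,z,hd,jaw,n in wps:
        t=np.array([x,y,z],float); dh=0 if hd is None else (hd-h+180)%360-180
        n=n or int(max(1,np.ceil(np.linalg.norm(t-pos)/maxmm),np.ceil(abs(dh)/maxdeg)))
        d=(t-pos)/n
        for i in range(n):
            out.append([[round(float(v),2) for v in T(h).T@d/10],[0,0,round(float(-dh/n),1)],jaw]); h+=dh/n
        pos=t
    for i in range(0,len(out),10): print(json.dumps(out[i:i+10]))
E
python3 - <<'E'
from m1 import *
np.set_printoptions(precision=2,suppress=True)
L=[(50,'x')]
# cover
a,b=50,40
cov=[(p('c1',338,160),(-a,-b)),(p('c1',518,215),(a,-b)),(p('c1',577,140),(a,b)),(p('c1',395,92),(-a,b)),(p('c5',82,255),(a,b)),(p('c5',316,510),(-a,b)),(p('c5',552,318),(-a,-b)),(p('c5',320,75),(a,-b))]
print('cover',*fit([(o[0],o[1],(*l,20)) for o,l in cov],[503,288,0]))
a,b=75,60
jig=[(p('c1',127,427),(-a,b)),(p('c1',470,482),(a,b)),(p('c1',413,700),(a,-b)),(p('c1',40,617),(-a,-b)),(p('c2',405,338),(a,b)),(p('c2',648,465),(-a,b)),(p('c2',767,307),(-a,-b))]
print('jig',*fit([(o[0],o[1],(*l,30)) for o,l in jig],[553,-25,.23]))
a,b=60,50
hk=[(p('c3',233,342),(-a,b,12)),(p('c3',481,424),(a,b,12)),(p('c3',103,553),(-a,-b,12)),(p('c4',28,490),(a,b,12)),(p('c4',182,560),(-a,b,12)),(p('c4',247,480),(-a,-b,12)),(p('c3',308,118),(50,0,237)),(p('c4',130,188),(50,0,237)),(p('c3',28,48),(-54,0,237)),(p('c4',297,248),(-54,0,237))]
x,r=fit([(o[0],o[1],l) for o,l in hk],[525,-356,.2]); print('hook',x,r,'seat',rz(x[2])@[-35,0,215]+[x[0],x[1],0])
bk=[(p('c1',221,368),(0,-60,136)),(p('c1',298,182),(0,60,136)),(p('c2',524,209),(0,60,136)),(p('c2',646,62),(0,-60,136))]
print('basket',*fit([(o[0],o[1],l) for o,l in bk],[554,-25,.24,30]))
from bench import eyes
m=eyes.camera_model('wrist'); Rm=cv2.Rodrigues(m['rvec'])[0]; s=state()
print('cam in tool',R.from_quat(s['ee_rot']).as_matrix().T@(-Rm.T@m['tvec']-s['position']), 'axis in tool\n',R.from_quat(s['ee_rot']).as_matrix().T@Rm.T)
plan([(330,-250,300,None,4.5,None),(548,5,250,194,4.5,None)])
E
```

```text
cover [502.27 291.41  -0.  ] [[-1.34 -0.93]
 [-0.28 -1.46]
 [-0.14 -2.28]
 [ 0.59 -2.11]
 [-0.17 -0.52]
 [-0.54 -0.57]
 [ 0.5  -1.64]
 [ 0.26 -0.92]]
jig [554.23 -25.33   0.22] [[-0.77 -2.03]
 [ 0.84 -0.82]
 [ 0.49 -1.98]
 [-2.4  -0.67]
 [-1.09 -2.26]
 [-0.16 -1.99]
 [ 0.44 -1.89]]
hook [ 532.37 -355.71    0.16] [[-3.5  -2.35]
 [-2.62 -2.3 ]
 [-6.1  -1.51]
 [ 0.68 -1.49]
 [ 0.95 -0.2 ]
 [ 2.36 -1.38]
 [ 2.87  2.54]
 [-2.03 -1.91]
 [ 4.41  0.58]
 [-5.41 -1.35]] seat [ 497.8 -361.2  215. ]
basket [554.79 -25.53   0.25  28.  ] [[-0.21  0.78]
 [-0.73 -0.56]
 [-1.44  0.85]
 [ 0.34 -1.16]]
cam in tool [  73.91    0.68 -142.52] axis in tool
 [[ 0.   -0.96 -0.29]
 [ 1.    0.   -0.  ]
 [ 0.   -0.29  0.96]]
tilt 0.09637432040638852 h 110.8947663824257
[[[-2.74, 3.42, -0.87], [0, 0, 0.0], 4.5], [[-2.74, 3.42, -0.87], [0, 0, 0.0], 4.5], [[-2.74, 3.42, -0.87], [0, 0, 0.0], 4.5], [[-2.74, 3.42, -0.87], [0, 0, 0.0], 4.5], [[-2.74, 3.42, -0.87], [0, 0, 0.0], 4.5], [[-2.74, 3.42, -0.87], [0, 0, 0.0], 4.5], [[-2.74, 3.42, -0.87], [0, 0, 0.0], 4.5], [[-2.74, 3.42, -0.87], [0, 0, 0.0], 4.5], [[-2.95, 1.6, 0.5], [0, 0, -8.3], 4.5], [[-3.15, 1.16, 0.5], [0, 0, -8.3], 4.5]]
[[[-3.28, 0.7, 0.5], [0, 0, -8.3], 4.5], [[-3.35, 0.21, 0.5], [0, 0, -8.3], 4.5], [[-3.34, -0.27, 0.5], [0, 0, -8.3], 4.5], [[-3.27, -0.75, 0.5], [0, 0, -8.3], 4.5], [[-3.13, -1.22, 0.5], [0, 0, -8.3], 4.5], [[-2.92, -1.66, 0.5], [0, 0, -8.3], 4.5], [[-2.65, -2.06, 0.5], [0, 0, -8.3], 4.5], [[-2.32, -2.42, 0.5], [0, 0, -8.3], 4.5]]
```

Call:
{"op": "jog_arm", "data": {"rows": [[[-2.74,3.42,-0.87],[0,0,0],4.5],[[-2.74,3.42,-0.87],[0,0,0],4.5],[[-2.74,3.42,-0.87],[0,0,0],4.5],[[-2.74,3.42,-0.87],[0,0,0],4.5],[[-2.74,3.42,-0.87],[0,0,0],4.5],[[-2.74,3.42,-0.87],[0,0,0],4.5],[[-2.74,3.42,-0.87],[0,0,0],4.5],[[-2.74,3.42,-0.87],[0,0,0],4.5],[[-2.95,1.6,0.5],[0,0,-8.3],4.5],[[-3.15,1.16,0.5],[0,0,-8.3],4.5]]}}

```text
clock: 1.4
position: [374.2, -197.9, 291.0]
ee_rot: [-0.324, 0.946, -0.0, 0.0]
contact_force: [-0.3, -0.4, 1.1]
gripper_width: 44.8
```

Call:
{"op": "jog_arm", "data": {"rows": [[[-3.28,0.7,0.5],[0,0,-8.3],4.5],[[-3.35,0.21,0.5],[0,0,-8.3],4.5],[[-3.34,-0.27,0.5],[0,0,-8.3],4.5],[[-3.27,-0.75,0.5],[0,0,-8.3],4.5],[[-3.13,-1.22,0.5],[0,0,-8.3],4.5],[[-2.92,-1.66,0.5],[0,0,-8.3],4.5],[[-2.65,-2.06,0.5],[0,0,-8.3],4.5],[[-2.32,-2.42,0.5],[0,0,-8.3],4.5]]}}

```text
clock: 2.4
position: [548.8, 5.8, 250.4]
ee_rot: [0.789, -0.614, -0.0, 0.0]
contact_force: [0.2, -0.0, 0.7]
gripper_width: 45.2
```

```bash
cat >> h.py <<'E'
def wsnap(name):
    from bench import eyes,arm
    m=eyes.camera_model('wrist'); im=eyes.get_image('wrist')
    cv2.imwrite(f'pics/{name}.png',im[:,:,::-1]); json.dump({k:np.array(v).tolist() for k,v in m.items()},open(f'pics/{name}.json','w'))
    s=state(); print('pos',s['position'].round(1),'h',round(heading(s['ee_rot']),1),'F',s['contact_force'].round(1),'w',round(s['gripper_width'],1),'t',s['clock'])
def wray(name,uv):
    m={k:np.array(v) for k,v in json.load(open(f'pics/{name}.json')).items()}; Rm=cv2.Rodrigues(m['rvec'])[0]
    f=m['K'][0,0]; d=np.array([uv[0]-m['K'][0,2],uv[1]-m['K'][1,2]]); r=np.hypot(*d); th=r/f
    v=np.array([*(d/r*np.sin(th)),np.cos(th)]) if r>1e-9 else np.array([0,0,1.])
    return -Rm.T@m['tvec'],Rm.T@v
def watz(name,uv,z):
    c,d=wray(name,uv); return c+d*(z-c[2])/d[2]
E
python3 -c "
from h import *
wsnap('w1')"
```

```text
pos [551.1   8.  249.2] h -165.5 F [3.1 1.2 0.5] w 44.7 t 2.45
```

View pics/w1.png

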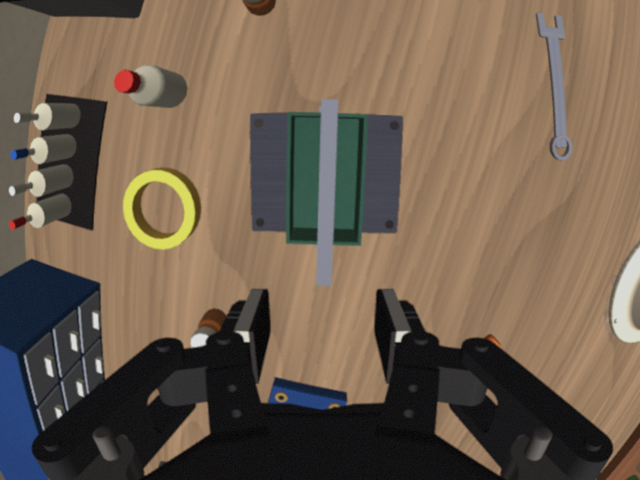

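The wrist view shows the bar from (329,100) to (324,285), and the jig corners at (250,114), (403,116), (397,232) and (252,231).

```bash
python3 - <<'E'
from h import *
np.set_printoptions(precision=1,suppress=True)
a,b=watz('w1',(329,100),166),watz('w1',(324,285),166); print(a,b,(a+b)/2,np.linalg.norm(a-b),np.arctan2(a[0]-b[0],b[1]-a[1]))
j=[watz('w1',u,30) for u in [(250.5,114),(403,116),(397,232.5),(252,231)]]; print(*j,np.mean(j,0))
for k in range(4): d=j[(k+1)%4]-j[k]; print(np.linalg.norm(d),np.degrees(np.arctan2(d[1],d[0])))
s=state(); print(s['position'],s['clock'])
E
```

```text
[566.6 -83.1 166. ] [540.2  33.1 166. ] [553.4 -25.  166. ] 119.19076919814316 0.2235828456957566
[637.2 -63.2  30. ] [493.  -98.1  30. ] [465.5  17.1  30. ] [610.6  52.   30. ] [551.6 -23.   30. ]
148.36437556916835 -166.4141286559229
118.42729945306397 103.38312840441748
149.21767293869718 13.531820988868699
118.29263477138049 -77.03038162982284
[551.1   8.  249.2] 2.45
```

```bash
python3 - <<'E'
from h import *
plan([(547,4.2,185,193.5,4.5,2),(547,4.2,142,None,4.5,2),(547,4.2,142,None,0.5,4)])
E
```

```text
tilt 0.01370284246547015 h -165.5171454563648
[[[0.14, 0.25, 3.21], [0, 0, 0.5], 4.5], [[0.14, 0.24, 3.21], [0, 0, 0.5], 4.5], [[0.0, 0.0, 2.15], [0, 0, 0.0], 4.5], [[0.0, 0.0, 2.15], [0, 0, 0.0], 4.5], [[0.0, 0.0, 0.0], [0, 0, 0.0], 0.5], [[0.0, 0.0, 0.0], [0, 0, 0.0], 0.5], [[0.0, 0.0, 0.0], [0, 0, 0.0], 0.5], [[0.0, 0.0, 0.0], [0, 0, 0.0], 0.5]]
```

Call:
{"op": "jog_arm", "data": {"rows": [[[0.14,0.25,3.2],[0,0,0.5],4.5],[[0.14,0.24,3.2],[0,0,0.5],4.5],[[0,0,2.15],[0,0,0],4.5],[[0,0,2.15],[0,0,0],4.5],[[0,0,0],[0,0,0],4.5],[[0,0,0],[0,0,0],0.5],[[0,0,0],[0,0,0],0.5],[[0,0,0],[0,0,0],0.5],[[0,0,0],[0,0,0],0.5]]}}

```text
clock: 3.58
position: [545.3, 1.3, 145.0]
ee_rot: [0.782, -0.623, 0.001, -0.001]
contact_force: [0.9, 1.7, 3.2]
gripper_width: 8.4
```

```bash
python3 -c "
from h import *
wsnap('w2')"
```

```text
pos [545.4   1.3 145. ] h -167.1 F [0.7 2.2 3.1] w 8.7 t 3.625
```

View pics/w2.png

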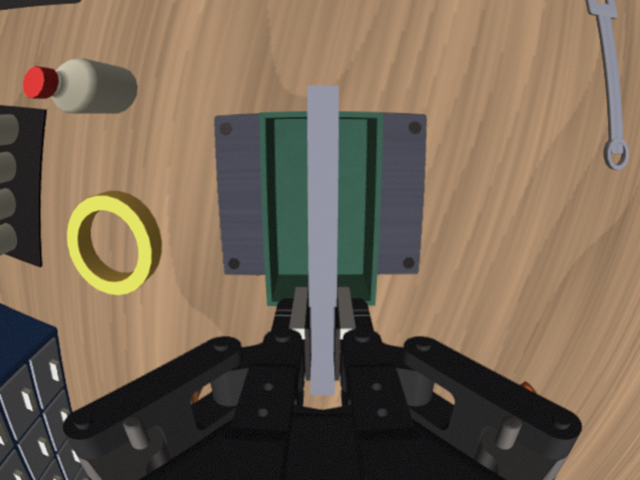

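Bar gripped between the pads. I'll lift and check for tilt.

Call:
{"op": "jog_arm", "data": {"rows": [[[0,0,-0.5],[0,0,0],0.5],[[0,0,-1],[0,0,0],0.5],[[0,0,-2],[0,0,0],0.5],[[0,0,-3],[0,0,0],0.5],[[0,0,-3],[0,0,0],0.5],[[0,0,-3],[0,0,0],0.5],[[0,0,-2],[0,0,0],0.5]]}}

```text
clock: 4.5
position: [544.0, 0.8, 290.5]
ee_rot: [0.782, -0.623, 0.0, -0.0]
contact_force: [0.2, -0.1, -1.9]
gripper_width: 8.7
```

```bash
python3 - <<'E'
from h import *
from bench import eyes
wsnap('w3')
for n in('scene','side'): cv2.imwrite(f'pics/{n}1.png',eyes.get_image(n)[:,:,::-1])
a=cv2.imread('pics/scene1.png')[120:360,240:480]; b=cv2.imread('pics/side1.png')[100:340,220:460]
cv2.imwrite('pics/m3.png',cv2.resize(np.hstack([a,b]),(800,400)))
E
```

```text
pos [545.2   0.7 293.1] h -167.1 F [ 0.9 -1.2  0.6] w 8.7 t 4.55
```

View pics/m3.png

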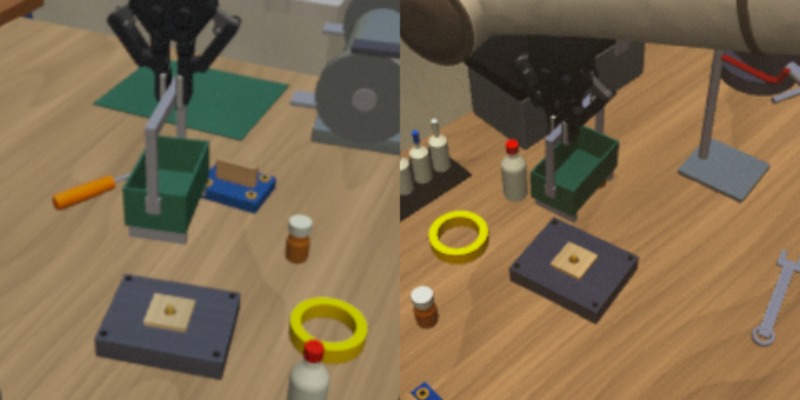

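View pics/w3.png

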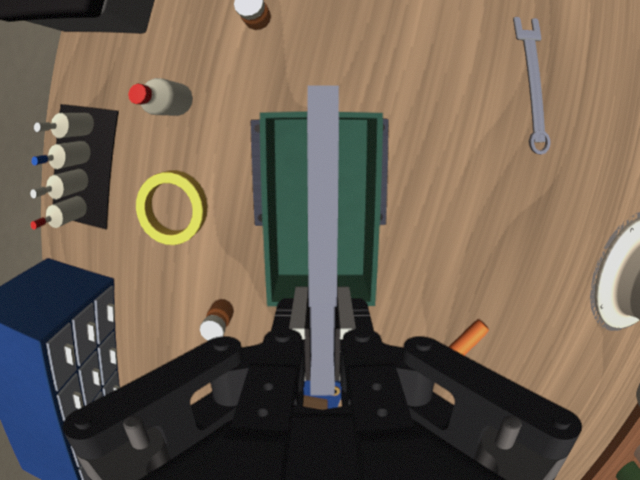

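```bash
python3 - <<'E'
from h import *
np.set_printoptions(precision=1,suppress=True)
print('pin',atz('scene',(342.6,307.2),44),atz('side',(323.8,254.8),44),tri([('scene',(342.6,307.2)),('side',(323.8,254.8))]))
a,b=watz('w3',(323,87),314),watz('w3',(322,393),314); print(a,b,(a+b)/2,np.linalg.norm(a-b))
s=state(); o=R.from_quat(s['ee_rot']).as_matrix().T@((a+b)/2-s['position']); print('off tool',o)
h=np.radians(190.3); u=-np.array([np.cos(h),np.sin(h)]); x=np.array([np.cos(h+np.pi/2),np.sin(h+np.pi/2)])
seat=np.array([492.5,-362.5])
st=seat-90*u-28*x; print('standoff TCP',st)
plan([(480,-60,293,None,.5,2),(430,-200,290,None,.5,None),(st[0],st[1],243,190.3,.5,5)])
E
```

```text
pin [561.9 -34.7  44. ] [549.5 -19.6  44. ] [556.3 -25.3  33.6]
[563.  -83.7 314. ] [537.4  29.5 314. ] [550.2 -27.1 314. ] 116.08904975484695
off tool [ 28.7   0.4 -24.5]
standoff TCP [ 398.9 -351. ]
tilt 0.08504703697140517 h -167.11322281490314
[[[2.26, 3.81, -0.17], [0, 0, 0.0], 0.5], [[2.26, 3.81, -0.17], [0, 0, 0.0], 0.5], [[4.18, 2.67, 0.1], [0, 0, 0.0], 0.5], [[4.18, 2.67, 0.1], [0, 0, 0.0], 0.5], [[4.18, 2.67, 0.1], [0, 0, 0.0], 0.5], [[2.81, 1.28, 0.94], [0, 0, 0.5], 0.5], [[2.82, 1.25, 0.94], [0, 0, 0.5], 0.5], [[2.83, 1.23, 0.94], [0, 0, 0.5], 0.5], [[2.84, 1.2, 0.94], [0, 0, 0.5], 0.5], [[2.85, 1.18, 0.94], [0, 0, 0.5], 0.5]]
```

Call:
{"op": "jog_arm", "data": {"rows": [[[2.26,3.8,-0.15],[0,0,0],0.5],[[2.26,3.8,-0.15],[0,0,0],0.5],[[4.18,2.67,0.1],[0,0,0],0.5],[[4.18,2.67,0.1],[0,0,0],0.5],[[4.18,2.67,0.1],[0,0,0],0.5],[[2.81,1.28,0.94],[0,0,0.5],0.5],[[2.82,1.25,0.94],[0,0,0.5],0.5],[[2.83,1.23,0.94],[0,0,0.5],0.5],[[2.84,1.2,0.94],[0,0,0.5],0.5],[[2.85,1.18,0.94],[0,0,0.5],0.5]]}}

```text
clock: 5.9
position: [398.0, -351.6, 239.7]
ee_rot: [0.768, -0.64, -0.002, 0.0]
contact_force: [0.9, 0.1, -1.2]
gripper_width: 8.9
```

Call:
{"op": "jog_arm", "data": {"rows": [[[0,0,0],[0,0,0],0.5]]}}

```text
clock: 6.02
position: [397.4, -351.9, 239.0]
ee_rot: [0.767, -0.641, -0.003, 0.001]
contact_force: [-0.1, -0.5, -2.5]
gripper_width: 8.7
```

```bash
python3 - <<'E'
from h import *
from bench import eyes
wsnap('w4')
for n in('scene','side'): cv2.imwrite(f'pics/{n}2.png',eyes.get_image(n)[:,:,::-1])
a=cv2.imread('pics/scene2.png')[240:480,80:320]; b=cv2.imread('pics/side2.png')[40:280,320:560]
cv2.imwrite('pics/m4.png',cv2.resize(np.hstack([a,b]),(800,400),interpolation=cv2.INTER_CUBIC))
E
```

```text
pos [ 397.9 -351.3  239.8] h -169.7 F [-0.2  0.9 -2.8] w 8.5 t 6.075
```

View pics/m4.png

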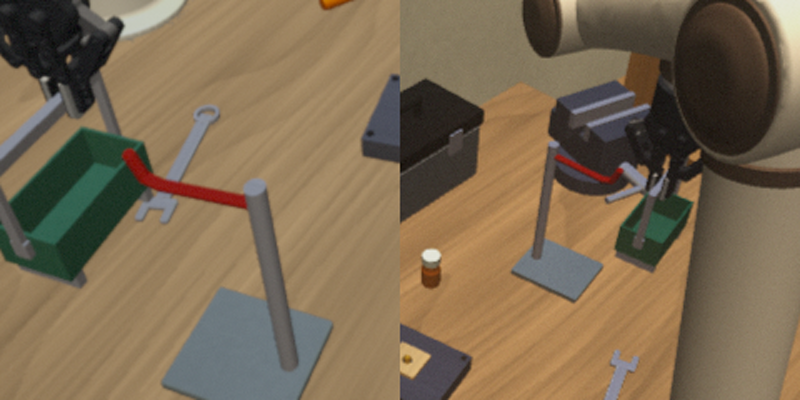

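View pics/w4.png

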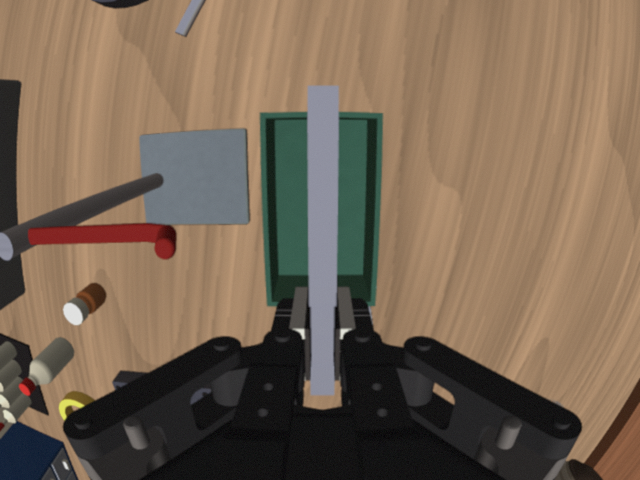

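The wrist view shows the hook tip at (165,248), the post top at (6,245), and the foot corners at (141,134), (246,128), (249,223) and (146,226). I'll measure these.

```bash
python3 - <<'E'
from h import *
np.set_printoptions(precision=1,suppress=True)
t=watz('w4',(165.5,250),238); p=watz('w4',(6,245),237); print('tip',t,'post',p,np.linalg.norm(t-p))
f=[watz('w4',q,12) for q in [(141,134),(246,128),(249,223),(146,226)]]; print(*f)
for k in range(4): d=f[(k+1)%4]-f[k]; print(np.linalg.norm(d),np.degrees(np.arctan2(d[1],d[0])))
c=np.mean(f,0); print('origin',c)
a=np.radians(10.3); u=np.array([np.cos(a),np.sin(a)]); print('seat from foot',c[:2]-35*u,'from tip',t[:2]+19*u,'from post',p[:2]-85*u)
b1,b2=watz('w4',(323,87),260.5),watz('w4',(322,393),260.5); print('bar mid',(b1+b2)/2,state()['position'])
E
```

```text
tip [ 468.2 -363.9  238. ] post [ 571.1 -346.7  237. ] 104.30276719440843
[ 597.8 -392.4   12. ] [ 483.1 -411.7   12. ] [ 466.3 -315.4   12. ] [ 583.5 -292.    12. ]
116.30296988199602 -170.4435951610672
97.76722767267007 99.88310021217212
119.47720179799599 11.25859100612909
101.34707506419096 -81.89331723861541
origin [ 532.7 -352.9   12. ]
seat from foot [ 498.2 -359.1] from tip [ 486.9 -360.5] from post [ 487.4 -361.9]
bar mid [ 402.2 -379.3  260.5] [ 398.9 -350.7  241.2]
```

Call:
{"op": "jog_arm", "data": {"rows": [[[-0.06,-1.5,-0.4],[0,0,0],0.5],[[-0.06,-2.2,0],[0,0,0],0.5],[[-0.06,-2.2,0],[0,0,0],0.5],[[-0.06,-2,0],[0,0,0],0.5],[[0,-1,0],[0,0,0],0.5],[[0,0,0],[0,0,0],0.5]]}}

```text
clock: 6.92
position: [487.0, -332.6, 245.4]
ee_rot: [0.769, -0.64, -0.001, 0.0]
contact_force: [-0.1, -0.2, -1.6]
gripper_width: 8.2
```

```bash
python3 - <<'E'
from h import *
from bench import eyes
wsnap('w5')
for n in('scene','side'): cv2.imwrite(f'pics/{n}3.png',eyes.get_image(n)[:,:,::-1])
a=cv2.imread('pics/scene3.png')[280:430,90:240]; b=cv2.imread('pics/side3.png')[80:230,380:530]
cv2.imwrite('pics/m5.png',cv2.resize(np.hstack([a,b]),(800,400),interpolation=cv2.INTER_CUBIC))
E
```

```text
pos [ 486.4 -332.7  245.5] h -169.6 F [-0.5 -0.1 -1.9] w 8.3 t 6.975
```

View pics/m5.png

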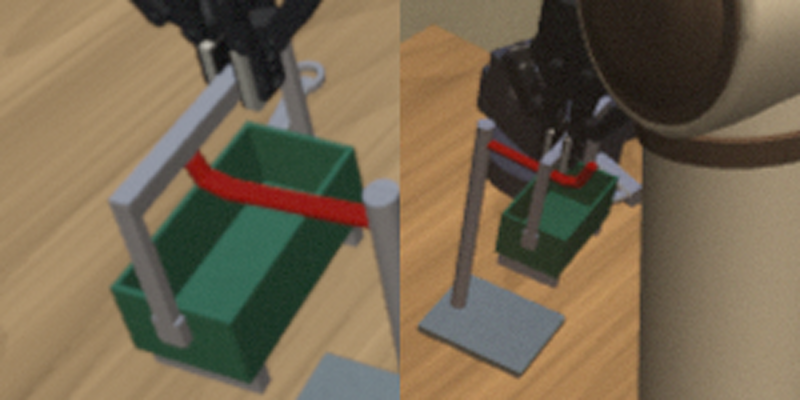

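View pics/w5.png

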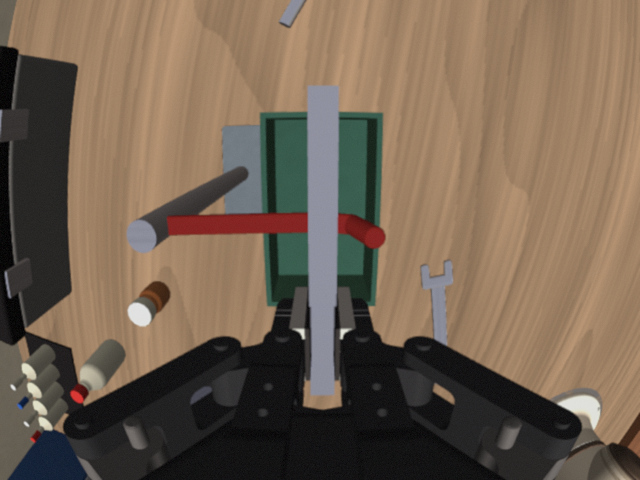

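Hook tip at (373,237) lies about 19 mm beyond the bar (col 323) — right over the seat. Lowering.

Call:
{"op": "jog_arm", "data": {"rows": [[[0,0,1],[0,0,0],0.5],[[0,0,1],[0,0,0],0.5],[[0,0,0.8],[0,0,0],0.5],[[0,0,0.5],[0,0,0],0.5],[[0,0,0.3],[0,0,0],0.5],[[0,0,0.2],[0,0,0],0.5],[[0,0,0],[0,0,0],0.5]]}}

```text
clock: 7.95
position: [486.5, -332.8, 207.9]
ee_rot: [0.768, -0.64, 0.0, -0.0]
contact_force: [-0.3, 0.4, -2.5]
gripper_width: 8.6
```

Call:
{"op": "jog_arm", "data": {"rows": [[[0,0,0.15],[0,0,0],0.5],[[0,0,0.1],[0,0,0],0.5],[[0,0,0],[0,0,0],0.5]]}}

```text
clock: 8.32
position: [486.7, -333.1, 206.4]
ee_rot: [0.768, -0.64, 0.001, 0.0]
contact_force: [-0.6, 0.8, 2.4]
gripper_width: 8.4
```

```bash
python3 -c "
from h import *
for i in range(3): print(state()['contact_force'],state()['position'],state()['wrist_torque'])"
```

```text
[-0.63617692  0.81703167  2.35573061] [ 486.68051496 -333.09371919  206.40325838] [ 0.1981015   0.31225573 -0.05176324]
[-0.63617692  0.81703167  2.35573061] [ 486.68051496 -333.09371919  206.40325838] [ 0.1981015   0.31225573 -0.05176324]
[-0.63617692  0.81703167  2.35573061] [ 486.68051496 -333.09371919  206.40325838] [ 0.1981015   0.31225573 -0.05176324]
```

Contact felt at the expected height. Releasing.

Call:
{"op": "jog_arm", "data": {"rows": [[[0,0,-0.05],[0,0,0],1.2],[[0,0,0],[0,0,0],2],[[0,0,0],[0,0,0],3],[[0,0,0],[0,0,0],3.5],[[0,0,-0.5],[0,0,0],3.5],[[0,0,-1.5],[0,0,0],3.5],[[0,0,-3],[0,0,0],3.5],[[0,0,-3.5],[0,0,0],3.5]]}}

```text
clock: 9.32
position: [486.4, -332.9, 292.7]
ee_rot: [0.768, -0.64, 0.0, 0.0]
contact_force: [0.8, -0.3, 0.4]
gripper_width: 34.8
```

```bash
python3 - <<'E'
from h import *
from bench import eyes
wsnap('w6')
for n in('scene','side'): cv2.imwrite(f'pics/{n}4.png',eyes.get_image(n)[:,:,::-1])
a=cv2.imread('pics/scene4.png')[270:430,90:250]; b=cv2.imread('pics/side4.png')[80:240,380:540]
cv2.imwrite('pics/m6.png',cv2.resize(np.hstack([a,b]),(800,400),interpolation=cv2.INTER_CUBIC))
E
```

```text
pos [ 488.3 -334.6  298.9] h -169.5 F [ 0.8 -1.7  5.1] w 35.2 t 9.375
```

View pics/m6.png

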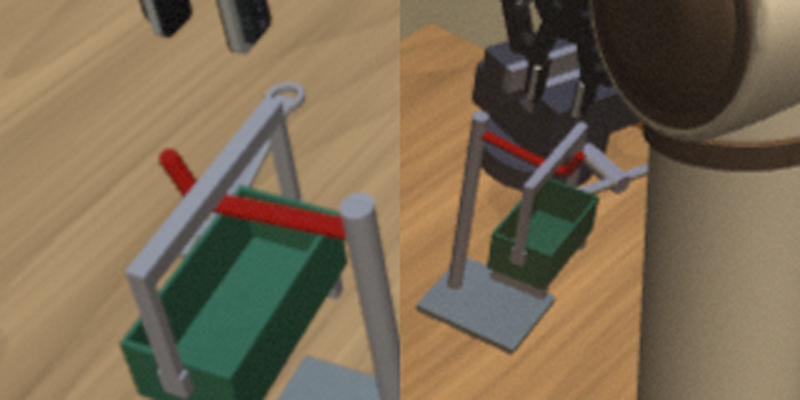

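View pics/w6.png

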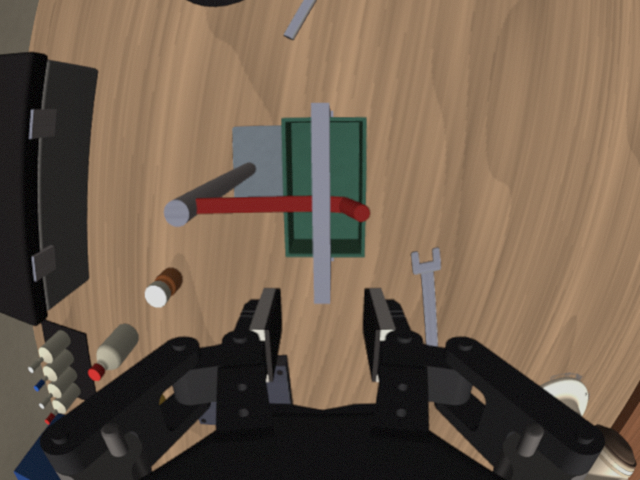

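Basket hangs freely on the hook (the bar crosses it behind the upturned tip). Now to the cover.

```bash
python3 - <<'E'
from h import *
plan([(503,289,170,270,4.5,13)])
E
```

```text
tilt 0.38646584620185315 h -169.59116005975733
[[[-4.69, -0.98, 0.96], [0, 0, -6.1], 4.5], [[-4.56, -1.48, 0.96], [0, 0, -6.1], 4.5], [[-4.37, -1.95, 0.96], [0, 0, -6.1], 4.5], [[-4.14, -2.41, 0.96], [0, 0, -6.1], 4.5], [[-3.86, -2.84, 0.96], [0, 0, -6.1], 4.5], [[-3.53, -3.23, 0.96], [0, 0, -6.1], 4.5], [[-3.17, -3.59, 0.96], [0, 0, -6.1], 4.5], [[-2.77, -3.91, 0.96], [0, 0, -6.1], 4.5], [[-2.34, -4.18, 0.96], [0, 0, -6.1], 4.5], [[-1.88, -4.41, 0.96], [0, 0, -6.1], 4.5]]
[[[-1.4, -4.58, 0.96], [0, 0, -6.1], 4.5], [[-0.9, -4.7, 0.96], [0, 0, -6.1], 4.5], [[-0.39, -4.77, 0.96], [0, 0, -6.1], 4.5]]
```

Call:
{"op": "jog_arm", "data": {"rows": [[[-4.69,-0.98,0.96],[0,0,-6.1],4.5],[[-4.56,-1.48,0.96],[0,0,-6.1],4.5],[[-4.37,-1.95,0.96],[0,0,-6.1],4.5],[[-4.14,-2.41,0.96],[0,0,-6.1],4.5],[[-3.86,-2.84,0.96],[0,0,-6.1],4.5],[[-3.53,-3.23,0.96],[0,0,-6.1],4.5],[[-3.17,-3.59,0.96],[0,0,-6.1],4.5],[[-2.77,-3.91,0.96],[0,0,-6.1],4.5],[[-2.34,-4.18,0.96],[0,0,-6.1],4.5],[[-1.88,-4.41,0.96],[0,0,-6.1],4.5]]}}

```text
clock: 10.72
position: [498.7, 147.4, 194.5]
ee_rot: [0.987, -0.16, -0.0, 0.0]
contact_force: [-0.8, -0.0, -0.5]
gripper_width: 45.2
```

Call:
{"op": "jog_arm", "data": {"rows": [[[-1.4,-4.58,0.96],[0,0,-6.1],4.5],[[-0.9,-4.7,0.96],[0,0,-6.1],4.5],[[-0.39,-4.77,0.96],[0,0,-6.1],4.5],[[0,0,0],[0,0,0],4.5],[[0,0,0],[0,0,0],4.5]]}}

```text
clock: 11.35
position: [502.9, 289.2, 165.7]
ee_rot: [1.0, -0.003, -0.001, 0.0]
contact_force: [-0.5, -0.5, -0.0]
gripper_width: 45.4
```

```bash
python3 - <<'E'
from h import *
wsnap('w7')
E
```

```text
pos [503.1 288.7 166.1] h -90.4 F [ 0.  -1.2 -0.5] w 44.9 t 11.4
```

View pics/w7.png

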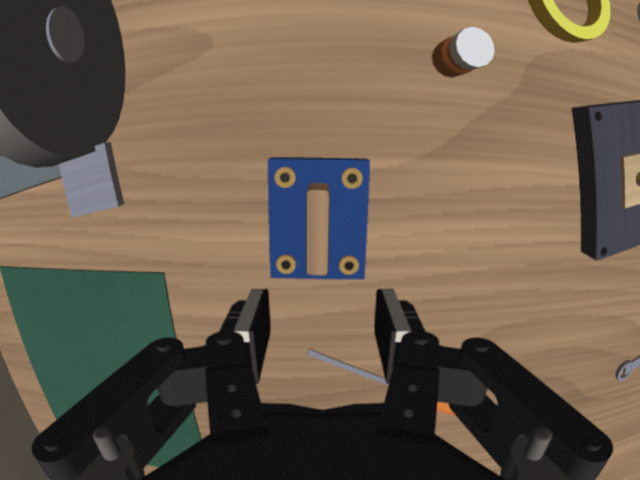

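The wrist view shows the cover corners at (268,158), (369,159), (366,279) and (270,279). The rib top runs from (318,186) to (317,274).

```bash
python3 - <<'E'
from h import *
np.set_printoptions(precision=1,suppress=True)
f=[watz('w7',q,20) for q in [(268,158),(369,159),(366,279),(270,279)]]; print(*f,'c',np.mean(f,0))
for k in range(4): d=f[(k+1)%4]-f[k]; print(np.linalg.norm(d),np.degrees(np.arctan2(d[1],d[0])))
a,b=watz('w7',(318,186),56),watz('w7',(317,274),56); print(a,b,(a+b)/2)
E
```

```text
[553.7 331.2  20. ] [552.3 252.7  20. ] [451.8 252.5  20. ] [452.2 333.9  20. ] c [502.5 292.6  20. ]
78.45963506637669 -90.97042232050933
100.55118503044739 -179.85555802755277
81.4299442480141 89.69515364965837
101.48306978263628 -1.5397634742303152
[536.7 292.1  56. ] [471.8 293.4  56. ] [504.3 292.7  56. ]
```

Call:
{"op": "jog_arm", "data": {"rows": [[[0.04,-0.36,3],[0,0,0],4.5],[[0,0,4],[0,0,0],4.5],[[0,0,4],[0,0,0],4.5],[[0,0,2],[0,0,0],4.5],[[0,0,0.7],[0,0,0],4.5],[[0,0,0],[0,0,0],4.5]]}}

```text
clock: 12.15
position: [504.2, 292.6, 29.7]
ee_rot: [1.0, -0.003, 0.0, -0.0]
contact_force: [0.4, 0.5, -0.1]
gripper_width: 44.8
```

Call:
{"op": "jog_arm", "data": {"rows": [[[0,0,0.3],[0,0,0],4.5],[[0,0,0],[0,0,0],1],[[0,0,0],[0,0,0],1],[[0,0,0],[0,0,0],1],[[0,0,0],[0,0,0],1],[[0,0,0],[0,0,0],1]]}}

```text
clock: 12.9
position: [504.2, 293.6, 26.9]
ee_rot: [1.0, -0.002, 0.001, -0.0]
contact_force: [-0.8, 0.3, 5.2]
gripper_width: 14.8
```

```bash
python3 - <<'E'
from h import *
wsnap('w8')
E
```

```text
pos [504.1 293.5  26.9] h -90.3 F [-0.3 -0.8  5.2] w 15.2 t 12.95
```

View pics/w8.png

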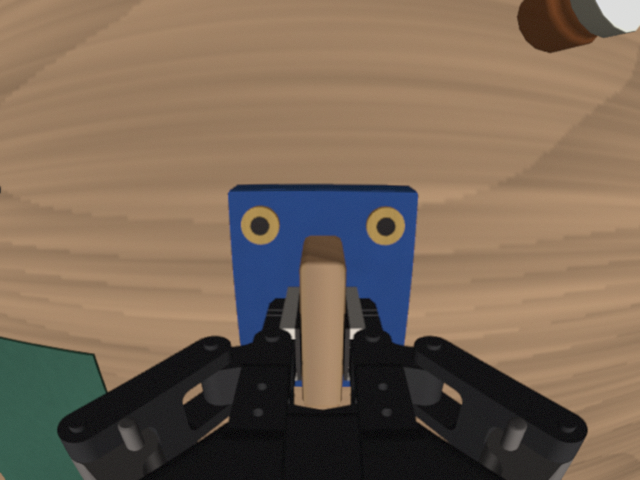

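```bash
python3 - <<'E'
from h import *
np.set_printoptions(precision=1,suppress=True)
print(watz('w8',(229.5,191),20),watz('w8',(417.5,191),20))
plan([(504,293.5,31,None,1,1),(504,293.5,127,None,1,3),(446,-49,140,283.4,1,8)])
E
```

```text
[553.  332.4  20. ] [552.7 254.2  20. ]
tilt 0.07678597165735583 h -90.27284759770593
[[[-0.01, 0.0, -0.41], [0, 0, 0.0], 1], [[0.0, 0.0, -3.2], [0, 0, 0.0], 1], [[0.0, 0.0, -3.2], [0, 0, 0.0], 1], [[0.0, 0.0, -3.2], [0, 0, 0.0], 1], [[-0.7, 4.28, -0.16], [0, 0, -1.7], 1], [[-0.83, 4.26, -0.16], [0, 0, -1.7], 1], [[-0.96, 4.24, -0.16], [0, 0, -1.7], 1], [[-1.08, 4.2, -0.16], [0, 0, -1.7], 1], [[-1.21, 4.17, -0.16], [0, 0, -1.7], 1], [[-1.33, 4.13, -0.16], [0, 0, -1.7], 1]]
[[[-1.46, 4.09, -0.16], [0, 0, -1.7], 1], [[-1.58, 4.05, -0.16], [0, 0, -1.7], 1]]
```

Call:
{"op": "jog_arm", "data": {"rows": [[[0,0,-0.4],[0,0,0],1],[[0,0,-3.2],[0,0,0],1],[[0,0,-3.2],[0,0,0],1],[[0,0,-3.2],[0,0,0],1],[[-0.7,4.28,-0.16],[0,0,-1.7],1],[[-0.83,4.26,-0.16],[0,0,-1.7],1],[[-0.96,4.24,-0.16],[0,0,-1.7],1],[[-1.08,4.2,-0.16],[0,0,-1.7],1],[[-1.21,4.17,-0.16],[0,0,-1.7],1],[[-1.33,4.13,-0.16],[0,0,-1.7],1]]}}

```text
clock: 14.2
position: [458.8, 34.9, 135.0]
ee_rot: [0.996, 0.087, -0.001, 0.0]
contact_force: [0.3, -0.3, -2.3]
gripper_width: 14.7
```

Call:
{"op": "jog_arm", "data": {"rows": [[[-1.46,4.09,-0.16],[0,0,-1.7],1],[[-1.58,4.05,-0.16],[0,0,-1.7],1],[[0,0,0],[0,0,0],1],[[0,0,0],[0,0,0],1]]}}

```text
clock: 14.7
position: [445.1, -49.3, 138.5]
ee_rot: [0.993, 0.115, -0.0, -0.0]
contact_force: [-0.3, 0.7, -2.8]
gripper_width: 14.9
```

```bash
python3 - <<'E'
from h import *
wsnap('w9')
E
```

```text
pos [445.4 -48.8 138.6] h -76.7 F [ 0.8 -0.3 -3.3] w 15.0 t 14.75
```

View pics/w9.png

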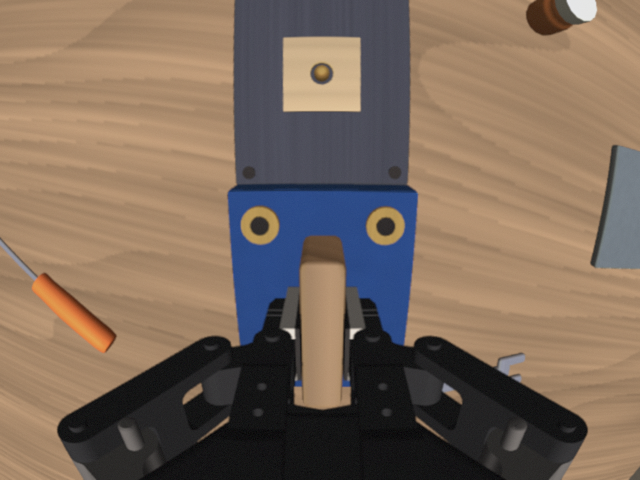

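The pin is visible at (322,72), centred in the blank (283–361, 37–111), and the jig's long edges are parallel to the cover's.

```bash
python3 - <<'E'
from h import *
np.set_printoptions(precision=1,suppress=True)
im=cv2.imread('pics/w9.png'); cv2.imwrite('pics/w9c.png',cv2.resize(im[0:200,220:425],None,fx=3.9,fy=3,interpolation=cv2.INTER_CUBIC))
pin=watz('w9',(322,72.5),44); print('pin',pin)
f=[watz('w9',q,36) for q in [(283,37),(361,37),(361,110.5),(283,111)]]; print(*f,np.mean(f,0))
for k in range(4): d=f[(k+1)%4]-f[k]; print(np.linalg.norm(d),np.degrees(np.arctan2(d[1],d[0])))
for e in [((235,5),(235,180)),((410,5),(408,180))]:
  a,b=[watz('w9',q,30) for q in e]; print('edge',np.degrees(np.arctan2(*(a-b)[1::-1])))
zt=138.6-26.9+20
a,b=watz('w9',(229.5,191),zt),watz('w9',(417.5,191),zt); d=a-b; print('cover front',a,b,'yaw',np.degrees(np.arctan2(d[1],d[0]))-90)
m=(a+b)/2; y=np.radians(13.4); print('cover centre',m-50*np.array([np.cos(y),np.sin(y),0]), state()['position'])
E
```

```text
pin [551.5 -23.6  44. ]
[571.   7.  36.] [582.6 -42.2  36. ] [534.1 -53.7  36. ] [522.2  -4.5  36. ] [552.4 -23.3  36. ]
50.60678362021657 -76.74533790671316
49.81289427996766 -166.72524881299572
50.64828826118212 103.62874662980592
50.14357714573742 13.228427558081819
edge 12.787659154436056
edge 13.060228426870431
cover front [483.7  -0.1 131.7] [501.6 -76.1 131.7] yaw 13.273262683713497
cover centre [444.  -49.7 131.7] [445.4 -48.8 138.6]
```

View pics/w9c.png

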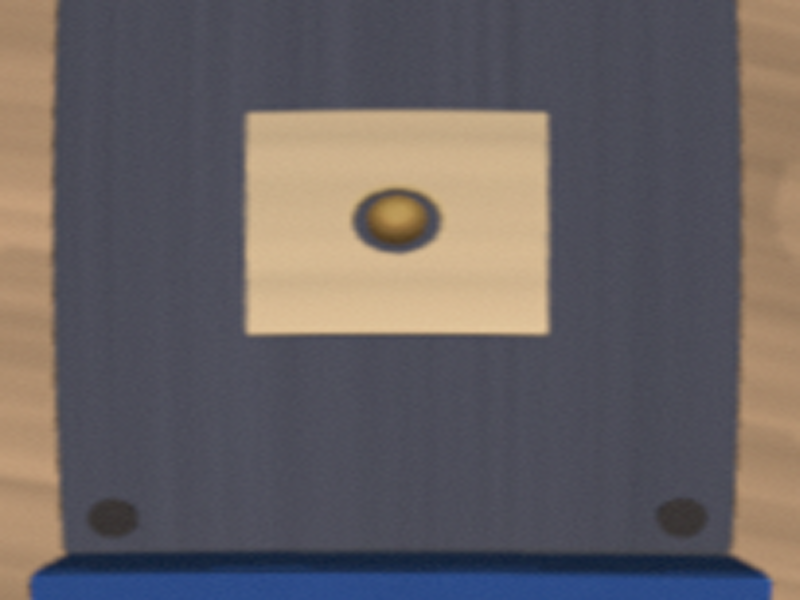

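Call:
{"op": "jog_arm", "data": {"rows": [[[1.5,-0.07,0],[0,0,0],1],[[3,0,0],[0,0,0],1],[[3,0,0],[0,0,0],1],[[2.5,0,0],[0,0,0],1],[[1.1,0,0],[0,0,0],1],[[0,0,2],[0,0,0],1],[[0,0,2.3],[0,0,0],1],[[0,0,1],[0,0,0],1],[[0,0,0.5],[0,0,0],1],[[0,0,0],[0,0,0],1]]}}

```text
clock: 16.0
position: [553.6, -22.9, 81.2]
ee_rot: [0.993, 0.116, 0.0, 0.0]
contact_force: [0.4, 0.4, -2.9]
gripper_width: 15.1
```

```bash
python3 - <<'E'
from h import *
s=state(); print(s['position'],heading(s['ee_rot']),s['contact_force'],s['wrist_torque'])
wsnap('w10')
E
```

```text
[553.59871063 -22.90559035  81.17090792] -76.67982065496331 [ 0.36585901  0.43392893 -2.9461168 ] [ 0.01876769 -0.00253478  0.00303936]
pos [553.8 -22.9  81.6] h -76.7 F [ 1.2 -0.7 -1.6] w 15.0 t 16.05
```

View pics/w10.png

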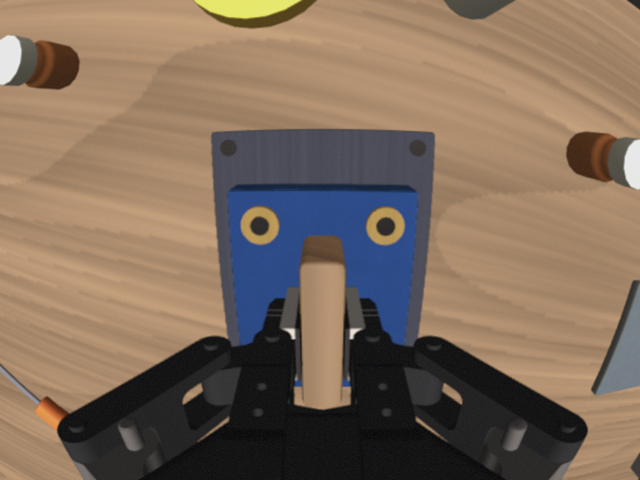

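```bash
python3 - <<'E'
from h import *
np.set_printoptions(precision=1,suppress=True)
a,b=watz('w10',(211.5,134),30),watz('w10',(434.5,133.5),30)
y=np.radians(13.2);u=np.array([np.cos(y),np.sin(y),0]); print(a,b,np.linalg.norm(a-b),'jig c',(a+b)/2-75*u)
zt=81.3-26.9+20
c,d=watz('w10',(229.5,191),zt),watz('w10',(417.5,191),zt); print('cover c',(c+d)/2-50*u, np.linalg.norm(c-d))
e=(a+b)/2-75*u-((c+d)/2-50*u); print('tool shift x,y',e@u, e@np.array([np.sin(y),-np.cos(y),0]))
E
```

```text
[610.4  51.3  30. ] [638.  -63.6  30. ] 118.14598982152945 jig c [551.2 -23.3  30. ]
cover c [552.5 -23.1  74.4] 78.07087473757139
tool shift x,y -1.272262382161869 -0.11420015463626867
```

Within capture. I'll feel my way down in small steps.

Call:
{"op": "jog_arm", "data": {"rows": [[[-0.06,0,0.3],[0,0,0],1],[[0,0,0.3],[0,0,0],1],[[0,0,0.2],[0,0,0],1],[[0,0,0.2],[0,0,0],1],[[0,0,0.2],[0,0,0],1],[[0,0,0],[0,0,0],1]]}}

```text
clock: 16.8
position: [552.6, -23.2, 68.7]
ee_rot: [0.993, 0.116, -0.0, 0.0]
contact_force: [1.1, -0.2, -1.7]
gripper_width: 15.2
```

Call:
{"op": "jog_arm", "data": {"rows": [[[0,0,0.2],[0,0,0],1],[[0,0,0.2],[0,0,0],1],[[0,0,0.1],[0,0,0],1],[[0,0,0],[0,0,0],1]]}}

```text
clock: 17.3
position: [552.7, -23.2, 63.8]
ee_rot: [0.993, 0.116, -0.0, 0.0]
contact_force: [-0.3, -1.3, -3.4]
gripper_width: 15.3
```

The underside is at about 37 mm with no resistance, so the hole is over the pin. Pressing down.

Call:
{"op": "jog_arm", "data": {"rows": [[[0,0,0.15],[0,0,0],1],[[0,0,0.2],[0,0,0],1],[[0,0,0.2],[0,0,0],1],[[0,0,0.15],[0,0,0],1],[[0,0,0],[0,0,0],1]]}}

```text
clock: 17.92
position: [553.0, -23.2, 57.4]
ee_rot: [0.993, 0.116, 0.0, 0.0]
contact_force: [-1.6, 1.1, 5.7]
gripper_width: 15.1
```

Call:
{"op": "jog_arm", "data": {"rows": [[[0,0,0.1],[0,0,0],1],[[0,0,0],[0,0,0],1]]}}

```text
clock: 18.18
position: [553.0, -23.2, 56.9]
ee_rot: [0.993, 0.116, 0.0, 0.0]
contact_force: [-3.3, 1.2, 7.6]
gripper_width: 15.1
```

Call:
{"op": "jog_arm", "data": {"rows": [[[0,0,0.1],[0,0,0],1],[[0,0,0],[0,0,0],1]]}}

```text
clock: 18.42
position: [553.0, -23.1, 56.9]
ee_rot: [0.993, 0.116, 0.0, 0.0]
contact_force: [-5.2, 1.7, 13.5]
gripper_width: 14.8
```

Call:
{"op": "jog_arm", "data": {"rows": [[[-0.06,0,0.1],[0,0,0],1],[[0,0,0.05],[0,0,0],1],[[0,0,0],[0,0,0],1],[[0,0,0],[0,0,0],1]]}}

```text
clock: 18.92
position: [553.0, -23.2, 56.9]
ee_rot: [0.993, 0.116, 0.001, 0.0]
contact_force: [-6.2, 2.3, 20.0]
gripper_width: 15.4
```

```bash
python3 - <<'E'
from h import *
from bench import eyes
wsnap('w11')
for n in('scene','side'): cv2.imwrite(f'pics/{n}5.png',eyes.get_image(n)[:,:,::-1])
a=cv2.imread('pics/scene5.png')[230:350,280:400]; b=cv2.imread('pics/side5.png')[190:310,265:385]
cv2.imwrite('pics/m11.png',cv2.resize(np.hstack([a,b]),(800,400),interpolation=cv2.INTER_CUBIC))
a=cv2.imread('pics/w11.png'); b=cv2.imread('pics/scene5.png'); cv2.imwrite('pics/n11.png',cv2.resize(np.hstack([a,b]),(800,300)))
E
```

```text
pos [553.  -23.1  56.8] h -76.6 F [-7.3  2.3 20.9] w 15.2 t 18.975
```

View pics/m11.png

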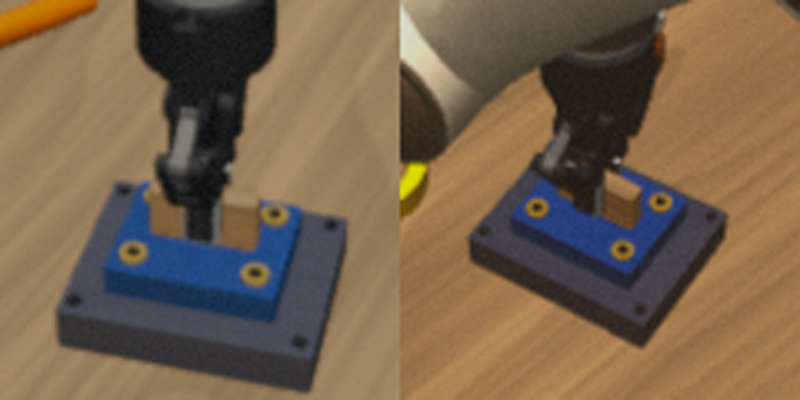

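View pics/n11.png

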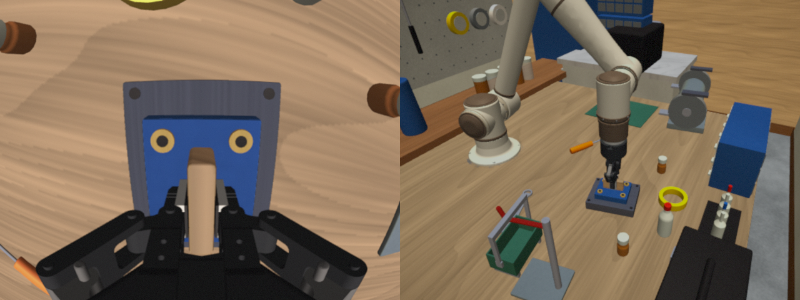

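View pics/side5.png

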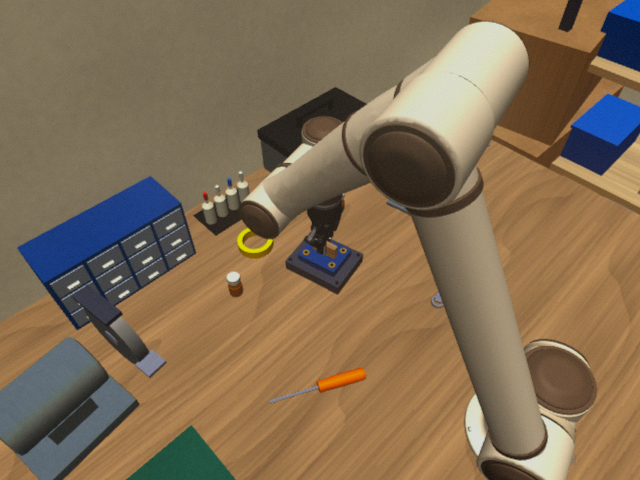

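The cover is flush and square on the bed, the basket is hanging on the hook, the bystanders look untouched, and the push is steady at about 20 N. Handing in.

```bash
python3 -c "
from bench import arm
print(arm.job_done()); s=arm.read_state(); print(s['position'],s['contact_force'],s['clock'],s['gripper_width'])"
```

```text
the job is handed in; nothing more can be done
None
the job is handed in; nothing more can be done
```

I hung the basket by its handle on the red hook and let go. I then set the cover square on the jig and pressed it flat. The job was handed in at about 19 s, still gripping and pushing down.

**Basket:** The handle bar crosses the hook behind its upturned tip. In the last scene picture it was still hanging.

**Cover position:** The hole went over the pin without a search. The cover passed the pin tip height (44 mm) with no resistance. Before that, its direction and the jig's matched to within about half a degree.

**Pressing:** The cover's underside stopped at about 30 mm, level with the bed. After that, each further push raised only the force, which reached about 20 N. About 6 N on top of the cover's weight is enough to hold it down.

**Checks that disagreed:**
- The scene and side cameras differed by about 7 mm on positions, so I used the wrist camera for the final alignment.
- A sideways force of about 7 N remained on the cover. Shifting back 0.6 mm did not reduce it; it is probably friction or light contact with the pin.

The other things on the bench looked undisturbed in the last pictures, as far as they showed. I compared them only by eye, and no verdict was reported.

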